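Make up a batch of hex nuts by weight on a check scale

TASK

On the check scale, match the weight of the jar: thread the big hex nuts from the bench, one at a time, over the upright pin of the empty pan, each gently lowered all the way down before it is let go, and stop as soon as the pointer comes to rest between the two long marks; leave the nuts that are not needed lying on the bench. The pan with the pin sits loosely on its carrier, so feel for the pin with light pressure: never press or strike the scale hard, and do not disturb the jar or the tools lying about.

Things in the scene. Friction and masses are not known exactly. Their poses are not given: they have to be found in the camera images.
- scale: low grey check scale (over-and-under balance), fixed; housing 110 x 390 mm, 36 mm high. Origin: middle of its underside on the bench; x from its dial face to its back, y along it towards the jar's pan, z up. Round steel pans (116 mm wide, rim 7 mm high) stand over its ends: the jar's at y = +135 mm, the empty one with an upright pin at y = -135 mm.
- dial_mid (a point): middle of the dial, on the front (-x) face of the tower between the pans. Tower 92 mm wide, 40 mm deep, top at z = 130 mm. The dial has a black pointer and two long thick marks among short fine ones.
- pointer (a joint): dial pointer, rad: 0 = fully towards the jar (end stop, starts there), 0.45 upright, 1.2 = fully towards the pin pan (end stop). Long marks at 0.40 and 0.90. The pin pan sinks 20 mm per rad (24 mm in all) and the jar's pan rises as much. Off the stops a nut turns it by 0.40 rad (pan springs at 0.135 N/mm). The jar's weight is unknown: two or three nuts match it.
- pan_seat (a point): point on the pan's carrier on the nominal axis of the pin, at the height where the first nut comes to rest (top of the pin's foot collar); sinks with the pan; axes as scale. Pin: round, upright, 18 mm thick, its top 60 mm above this point, with a 1.2 mm chamfer. Collar 30 mm wide, 10 mm high above the pan's floor. See pan_carrier for the pin's play.
- pan_carrier (a point): point 13 mm below pan_seat, under the pan. Pan and pin lie loosely on the carrier: the real pin stands up to 8 mm off pan_seat in x and up to 8 mm in y (not measured: feel for it), stays there, and slips only when pushed sideways with more than about 2.5 N, never beyond those 8 mm.
- nut0_mid (a point): centre (half-way up, on the bore's axis) of a plain steel hex nut lying flat on the bench: 36 mm across flats, 41.6 mm across corners, 19 mm high, bore 21 mm, 110 g. z along the bore; flats face the directions 0, 60 and 120 deg from its x axis. The four nuts are all alike.
- nut1_mid (a point): centre (half-way up, on the bore's axis) of a plain steel hex nut lying flat on the bench: 36 mm across flats, 41.6 mm across corners, 19 mm high, bore 21 mm, 110 g. z along the bore; flats face the directions 0, 60 and 120 deg from its x axis. The four nuts are all alike.
- nut2_mid (a point): centre (half-way up, on the bore's axis) of a plain steel hex nut lying flat on the bench: 36 mm across flats, 41.6 mm across corners, 19 mm high, bore 21 mm, 110 g. z along the bore; flats face the directions 0, 60 and 120 deg from its x axis. The four nuts are all alike.
- nut3_mid (a point): centre (half-way up, on the bore's axis) of a plain steel hex nut lying flat on the bench: 36 mm across flats, 41.6 mm across corners, 19 mm high, bore 21 mm, 110 g. z along the bore; flats face the directions 0, 60 and 120 deg from its x axis. The four nuts are all alike.
- jar: clear screw-top jar of fixings, 68 mm wide, 100 mm high, standing on the scale's other pan; the weight to match. Origin: centre of its underside. Not to be touched.
- jar_seat (a point): middle of the floor of the jar's pan
- tape_measure: pocket tape measure, 75 x 89 x 34 mm, on the bench; bystander
- hex_keys: folding hex key set, 45 x 78 x 20 mm, on the bench; bystander
Mind the look-alikes: they are no part of the job. Leave any yellow look-alike of the part that bears nut2_mid alone.

How it is judged:
By the outcome, as a careful person would: the job done as asked, in the order asked, and still so for the second after the job is handed in, with the robot touching nothing.
It also fails if it takes over 72 s, if anything falls off the work surface, if the arm or the gripper's body presses on something with over 40 N, if the wrist force passes 120 N, or if a joint passes its speed limit or range.

ROBOT

A 6-joint arm with a two-finger parallel gripper is mounted at the origin on a cart in front of the work surface, level with it; the furniture and walls round the work are solid. World frame = base frame: x ahead of the robot, y to its left, z up, the work surface at z = 0. Lengths are in mm, angles in rad, forces in N, time in s.
With the tool pointing down it reaches from about 400 to 925 mm from the base axis. Payload 12.5 kg.
Tool frame: the origin (TCP) lies at the centre of the arm's flange, where the gripper is bolted on; the fingertips stand 190 mm ahead of it and the grasp point (between the pads) lies 171 mm ahead of it; z points along the fingers, y is the line along which they close (so a half turn about z gives the same grasp; the last joint's range is limited). The gripper opens to 95 mm and grips with 3 to 60 N. Pads are 20 mm wide; open, the fingers measure 119 mm over their backs; the gripper's body (75 mm by 180 mm) begins 59 mm behind the grasp point.
Start: joints at [-1.364, 0.491, 1.559, -0, 1.092, -0.106], TCP at [192.347, -594.666, 404.761] pointing down, gripper open.
Joint ranges: [-3.1, 3.1], [-0.84, 2.19], [0.05, 2.79], [-1.13, 4.28], [0.06, 2.93], [-2.69, 2.69]. Speed limits (rad/s): [2.22, 2.22, 2.79, 3.14, 3.14, 3.14].

INTERFACE

Orientations are given as [roll, pitch, yaw] about the fixed x, y, z axes, in that order (R = Rz(yaw) Ry(pitch) Rx(roll)).
In Python, from cell import env, read_camera, search_frame, cut_out gives the robot as it stands. The module is installed in compiled form; this text tells all that it offers.
- The arm moves only by the tool move_arm, never from a script. Its argument "commands" is a list of rows, each a list of 3 entries, a list of its own where there are three numbers: the shift along the world's x, y, z normalised to -1 to 1, where 1 is 0.03 m, then the turn about the world's z normalised to -1 to 1, where 1 is 0.08 rad, then the opening, from -1 (shut) to 1 (fully open), so that 0 is half open. A call has 1 to 20 rows; each row shifts and turns the commanded pose from where the row before left it; what a row does not reach is not made up. A row lasts 1/12 s, in which the tool goes at most 41.7 mm and 7.16 degrees, less where a joint would pass 70% of its speed; a pose out of reach is approached as far as the arm can. A call with a number of a shift or a turn outside -1 to 1 is refused whole. A call with a gripper value outside its range is refused whole. The fingers move at their own pace and stop on an object; the grip force is fixed at half the most. Time passes only in rows, so rows that do not move let the fingers close. It gives the time, the measured TCP pose, the force, the opening and the grip force at its end, in the units of the state.
- env.state(): the state, without advancing time (a new reading comes with each control period).
- read_camera(name): name is "side" or "top"; returns a dict with "image" (480x640x3 uint8, red, green, blue), "fx", "fy", "cx", "cy" (pixels), "rvec" (rotation vector, rad) and "tvec" (3), from world to camera coordinates, as OpenCV has them. Camera axes: x right, y down, z forward; pixel columns grow to the right and rows downward; lengths in mm; the calibration is good to about 2 mm. A picture is of the moment at which its call begins. There is no depth.
- env.job_done(): hands the job in; it is judged then, once.
Trained networks look in a picture, given as the dict that the camera call returned (one of the last four; its "shot" number tells which), for a name from the list of things; names that differ only in an ending like _2 or _b are one class to them, and where a whole thing is asked for, a point or a joint stands for the part that bears it (a point fixed in the world has none). Each returns a list of dicts, best first, with "confidence" (0 to 1); they miss things now and then, are a little off and sometimes report something else, mostly with a low value. They report only what shows in the picture. A call takes as long as a camera call. They do not tell look-alikes from the thing itself.
- search_frame(thing, picture): "at" ([column, row] in pixels, amid what is visible of it).
- cut_out(thing, picture): "region" (480x640 bool, what is visible of it) and "at" ([column, row] in pixels, amid what is visible of it).
The state is a dict: "t": time; "joints": joint angles; "qvel": joint speeds; "tau": joint torques, N m; "eef_pos": TCP position; "tcp_rot": TCP orientation; "ft_force": force on the tool from outside, world axes, zero at the start; "moment": the same for the moment, N m; "opening": opening from 0.0 (shut) to 1.0 (fully open); "grip_force": force on a finger pad.
Only numpy, scipy, OpenCV 4.12 (cv2) and the standard library are available. Lean on these libraries where they do the work, as an engineer would, in place of code of your own. Each camera call takes 0.05 s, during which the arm holds its last target. There are 200 camera calls.

## Working session

There is one attempt and no reset: what is moved stays moved. The work goes in short steps, Python scripts to look and compute and a tool call to move; the robot and the scene stay as the last step left them, time stands still between calls to the robot, and variables do not carry over. Pictures are saved under pics/ and viewed, at most 10 in all, crops included, and the job is handed in when it is done.

Besides the shell and the picture viewer there is one more tool, called after ">>>" by a JSON object that holds its "name" and its "arguments", one argument or row to a line. move_arm: Moves the arm, as the interface text tells. Its arguments: {"type":"object","properties":{"commands":{"type":"array","items":{"type":"array"}}},"required":["commands"]}

```bash
mkdir -p pics
cat > h.py <<'E'
import cv2, numpy as np
from cell import env, read_camera, search_frame, cut_out
def ray(p,uv):
    K=np.array([[p['fx'],0,p['cx']],[0,p['fy'],p['cy']],[0,0,1.]])
    R=cv2.Rodrigues(np.array(p['rvec'],float))[0]; t=np.array(p['tvec'],float).ravel()
    return -R.T@t, R.T@np.linalg.solve(K,[uv[0],uv[1],1.])
def atz(p,uv,z):
    c,d=ray(p,uv); return c+d*(z-c[2])/d[2]
def proj(p,X):
    K=np.array([[p['fx'],0,p['cx']],[0,p['fy'],p['cy']],[0,0,1.]])
    return cv2.projectPoints(np.array(X,float).reshape(-1,3),np.array(p['rvec'],float),np.array(p['tvec'],float),K,None)[0].reshape(-1,2)
def save(p,n,crop=None,s=1):
    im=p['image'][...,::-1]
    if crop: im=im[crop[1]:crop[3],crop[0]:crop[2]]
    cv2.imwrite('pics/'+n,cv2.resize(im,None,fx=s,fy=s,interpolation=cv2.INTER_CUBIC))
E
python3 - <<'E'
from h import *
for n in('top','side'):
    p=read_camera(n); save(p,n+'0.png')
    print(n,ray(p,(320,240)),p['fx'])
    for th,z in(('nut0_mid',19),('scale',36),('pan_seat',30),('jar',100),('dial_mid',90),('tape_measure',34),('hex_keys',20)):
        for r in search_frame(th,p): print(th,np.round(r['at']),round(r['confidence'],2),np.round(atz(p,r['at'],z)))
print(env.state())
E
```

```text
top (array([ 338.9240277 ,  183.24767049, 1250.55494977]), array([ 0.1594878 , -0.02711872, -0.98713369])) 597.432977849227
scale [346. 214.] 0.91 [589.  97.  36.]
scale [395. 212.] 0.4 [593.  -6.  36.]
pan_seat [394. 215.] 0.59 [589.  -5.  30.]
pan_seat [340. 282.] 0.38 [449. 109.  30.]
pan_seat [268. 211.] 0.16 [598. 258.  30.]
jar [266. 190.] 0.92 [624. 257. 100.]
jar [273. 282.] 0.41 [442. 244. 100.]
dial_mid [346. 214.] 0.68 [578.  99.  90.]
hex_keys [173. 258.] 0.7 [500. 454.  20.]
side (array([ 379.67213112, -579.37191649,  473.66309105]), array([ 0.12869016,  0.87644962, -0.46413871])) 483.68279120396903
nut0_mid [316. 398.] 0.61 [ 440. -139.   19.]
scale [392. 295.] 0.67 [588.  44.  36.]
pan_seat [403. 295.] 0.76 [607.  47.  30.]
jar [378. 205.] 0.65 [614. 254. 100.]
dial_mid [394. 293.] 0.82 [566. -29.  90.]
tape_measure [280. 220.] 0.8 [432. 354.  34.]
hex_keys [312. 211.] 0.81 [508. 423.  20.]
hex_keys [378. 206.] 0.7 [664. 425.  20.]
{'t': 0.8, 'joints': array([-1.36357524e+00,  4.90899042e-01,  1.55885597e+00, -4.34741538e-05,
        1.09171724e+00, -1.05599973e-01]), 'qvel': array([ 0.00043205,  0.00078552, -0.00083545, -0.00078512,  0.00131131,
       -0.00061777]), 'tau': array([-4.33944355e-03, -6.12434793e+01, -2.58427817e+01,  6.91746594e-02,
        4.43478464e-02, -7.12271799e-06]), 'eef_pos': array([ 192.3610097 , -594.67356869,  404.77672215]), 'tcp_rot': array([3.14147700e+00, 5.10573229e-05, 3.12841095e-01]), 'ft_force': array([ 0.07413505, -0.23821564,  0.76634377]), 'moment': array([ 0.08779955, -0.05232694,  0.0574358 ]), 'grip_force': 0.0, 'opening': 1.0003907525480613}
```

View pics/top0.png

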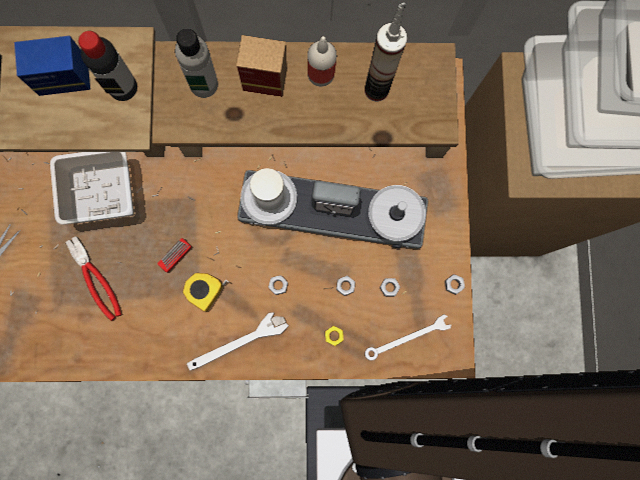

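View pics/side0.png

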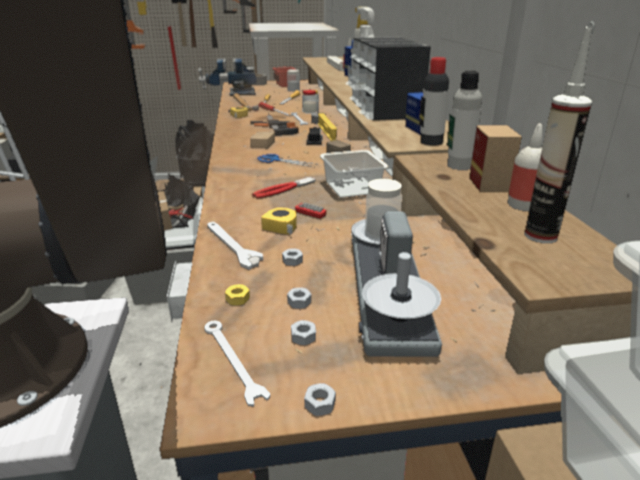

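Top view: four grey nuts at about (279,285), (346,286), (390,288) and (455,284), and a yellow look-alike at (334,335). The pin pan is at (397,213) and the jar at (267,188). In the side view the pin top is at about (404,257).

```bash
cat >> h.py <<'E'
from scipy.optimize import minimize
def nutmask(p,box):
    x0,y0,x1,y1=box; im=p['image'][y0:y1,x0:x1]
    hsv=cv2.cvtColor(im,cv2.COLOR_RGB2HSV)
    return hsv
def fitnut(p,uv,S=6,w=22,zb=0.):
    u0,v0=int(uv[0])-w,int(uv[1])-w
    im=cv2.resize(p['image'][v0:v0+2*w,u0:u0+2*w],None,fx=S,fy=S,interpolation=cv2.INTER_CUBIC)
    sat=cv2.cvtColor(im,cv2.COLOR_RGB2HSV)[...,1]
    m=((sat<70)).astype(np.uint8)
    n,l,st,c=cv2.connectedComponentsWithStats(m)
    k=1+np.argmax([st[i,4]-40*np.hypot(*(c[i]-w*S)) for i in range(1,n)])
    m=(l==k).astype(np.uint8)
    cs,_=cv2.findContours(m,cv2.RETR_EXTERNAL,cv2.CHAIN_APPROX_NONE); m=cv2.drawContours(m*0,cs,-1,1,-1)
    g=atz(p,uv,zb+10)
    def cost(q):
        a=q[2]+np.radians(30+60*np.arange(6)); r=20.8
        X=[(q[0]+r*np.cos(b),q[1]+r*np.sin(b),z) for b in a for z in(zb,zb+19)]
        P=((proj(p,X)-[u0,v0]+.5)*S-.5)
        h=cv2.fillConvexPoly(m*0,cv2.convexHull(np.round(P*16).astype(np.int32)),1,shift=4)
        return 1-(h&m).sum()/(h|m).sum()
    best=min((minimize(cost,[g[0],g[1],f],method='Nelder-Mead',options=dict(initial_simplex=[[g[0],g[1],f],[g[0]+6,g[1],f],[g[0],g[1]+6,f],[g[0]-3,g[1]-3,f+.3]])) for f in np.radians([0,15,30,45])),key=lambda r:r.fun)
    return best.x[:2],np.degrees(best.x[2])%60,1-best.fun
E
python3 - <<'E'
from h import *
P={n:read_camera(n) for n in('top','side')}
for n,uvs in(('top',[(279,285),(346,286),(390,288),(455,284)]),('side',[(292,256),(299,297),(303,331),(320,399)])):
    for uv in uvs: print(n,uv,fitnut(P[n],uv))
save(P['top'],'top1.png',(232,160,442,255),3.8); save(P['side'],'side1.png',(330,170,460,370),3)
E
```

```text
top (279, 285) (array([445.61776183, 237.59525241]), np.float64(15.059674354616874), np.float64(0.9754098360655737))
top (346, 286) (array([443.81776667,  96.9607171 ]), np.float64(22.332097596661722), np.float64(0.9770575026847603))
top (390, 288) (array([440.26025808,   4.42872194]), np.float64(0.5915272416635758), np.float64(0.9693643825157473))
top (455, 284) (array([ 445.94445814, -131.88694917]), np.float64(34.58399877140128), np.float64(0.940848927430397))
side (292, 256) (array([444.86198544, 237.61303885]), np.float64(8.293194951158982), np.float64(0.9530127609228429))
side (299, 297) (array([443.29225906,  96.94488646]), np.float64(21.96641201795205), np.float64(0.9679334916864608))
side (303, 331) (array([439.15845381,   4.46188535]), np.float64(59.86026849683906), np.float64(0.9624951606658924))
side (320, 399) (array([ 444.72562942, -131.63412907]), np.float64(37.074953125130804), np.float64(0.9669910203059979))
```

View pics/top1.png

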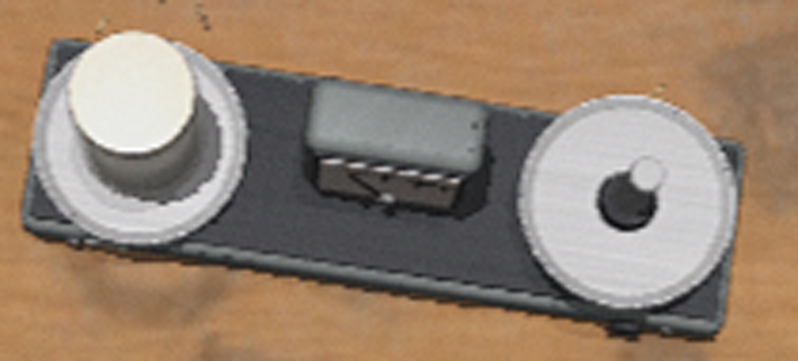

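View pics/side1.png

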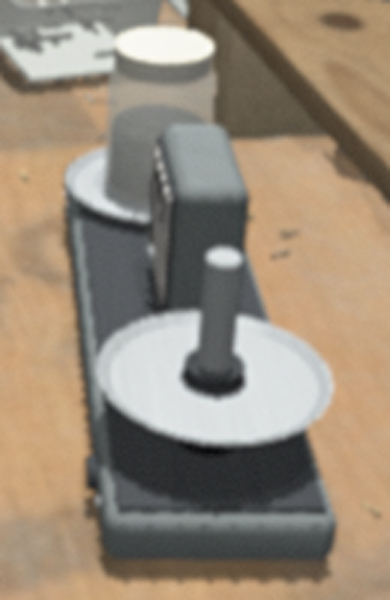

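The top crop shows the pin top at about (402.8,205.2) in full-picture pixels, the collar at (397,212), and the dial pointer leaning left towards the jar. The side crop shows the pin top at about (404.7,256).

Run:
```python
from h import *
T=read_camera('top');S=read_camera('side')
def tri(a,b):
    c1,d1=ray(T,a);c2,d2=ray(S,b)
    A=np.stack([d1,-d2],1); s=np.linalg.lstsq(A,c2-c1,rcond=None)[0]
    p,q=c1+d1*s[0],c2+d2*s[1]; return np.round((p+q)/2,1),np.round(p-q,1)
k=lambda c,o,s:(c[0]/s+o[0]-.5+.5/s,c[1]/s+o[1]-.5+.5/s)
t=k((649,173),(232,160),3.8); s=k((225,259),(330,170),3)
print('pin top',t,s,tri(t,s))
# check model: pan rim/pin outline fits from triangulated height
t=k((630,202),(232,160),3.8); s=k((214,377),(330,170),3)
print('rim centre',tri(t,s))
# scale yaw from jar-pan and pin-pan centres
t2=k((141,138),(232,160),3.8)
for z in(60,): 
  a,b=atz(T,t,z),atz(T,t2,z); print(a,b,np.degrees(np.arctan2(-(b-a)[0],(b-a)[1])),np.linalg.norm(b-a))
print(atz(T,k((626,203),(232,160),3.8),65))
```

```text
pin top (402.42105263157896, 205.1578947368421) (404.6666666666667, 255.99999999999997) (array([586. ,  -5.4, 134.9]), array([ 1. , -0.2,  0.3]))
rim centre (array([585.2,  -6.2,  68.4]), array([ 0.5, -0.1,  0.1]))
[587.2472179   -7.61830706  60.        ] [622.18331194 254.39800455  60.        ] -7.59476923624399 264.3351626532269
[585.66022422  -4.66016273  65.        ]
```

>>> {"name": "move_arm", "arguments": {
  "commands": [
    [[0.8,1,0],0.264,0.3],
    [[0.8,1,0],0.264,0.3],
    [[0.8,1,0],0.264,0.3],
    [[0.8,1,0],0.264,0.3],
    [[0.8,1,0],0.264,0.3],
    [[0.8,1,0],0.264,0.3],
    [[0.8,1,0],0.264,0.3],
    [[0.8,1,0],0.264,0.3],
    [[0.8,1,0],0.264,0.3],
    [[0.8,1,0],0.264,0.3],
    [[0.025,1,-0.45],0,0.3],
    [[0.025,1,-0.45],0,0.3],
    [[0.025,1,-0.45],0,0.3],
    [[0.025,1,-0.45],0,0.3],
    [[0.025,1,-0.45],0,0.3],
    [[0.025,1,-0.45],0,0.3],
    [[0.025,1,-0.45],0,0.3],
    [[0.025,1,-0.45],0,0.3],
    [[0.025,1,-0.45],0,0.3],
    [[0.025,0.95,-0.45],0,0.3]
  ]
}}

```text
t: 2.67
eef_pos: [439.7, 5.3, 269.4]
tcp_rot: [3.141, -0.001, 0.524]
ft_force: [1.8, -0.2, 0.7]
opening: 0.651
grip_force: 0.0
```

>>> {"name": "move_arm", "arguments": {
  "commands": [
    [[0,-0.03,-0.8],0,0.3],
    [[0,0,-0.8],0,0.3],
    [[0,0,-0.6],0,0.3],
    [[0,0,-0.3],0,0.3],
    [[0,0,0],0,0.3],
    [[0,0,0],0,-1],
    [[0,0,0],0,-1],
    [[0,0,0],0,-1],
    [[0,0,0],0,-1],
    [[0,0,0],0,-1],
    [[0,0,0],0,-1]
  ]
}}

```text
t: 3.58
eef_pos: [439.9, 2.9, 195.5]
tcp_rot: [3.141, -0.001, 0.524]
ft_force: [-1.6, 1.0, 8.1]
opening: 0.374
grip_force: 30.0
```

>>> {"name": "move_arm", "arguments": {
  "commands": [
    [[0,0,0.5],0,-1],
    [[0,0,1],0,-1],
    [[0,0,1],0,-1],
    [[0.2,0,1],0,-1],
    [[0.7,-0.05,0.8],0,-1],
    [[0.8,-0.05,0.6],0,-1],
    [[0.8,-0.05,0.1],0,-1],
    [[0.8,-0.05,0],0,-1],
    [[0.8,-0.05,0],0,-1],
    [[0.6,-0.04,0],0,-1],
    [[0.15,0,0],0,-1],
    [[0,0,0],0,-1],
    [[0,0,0],0,-1]
  ]
}}

```text
t: 4.67
eef_pos: [584.5, -5.7, 344.5]
tcp_rot: [-3.141, 0.001, 0.524]
ft_force: [-0.5, 0.7, -0.8]
opening: 0.375
grip_force: 30.0
```

```bash
cat > look.py <<'E'
from h import *
import sys
T=read_camera('top');S=read_camera('side');n=sys.argv[1]
def c(p,box,s):
    return cv2.resize(p['image'][box[1]:box[3],box[0]:box[2],::-1],None,fx=s,fy=s,interpolation=cv2.INTER_CUBIC)
a=c(S,(340,165,450,315),4);b=c(T,(305,170,435,240),3); 
h=max(a.shape[0],b.shape[0]);im=np.zeros((h,a.shape[1]+b.shape[1],3),np.uint8)
im[:a.shape[0],:a.shape[1]]=a;im[:b.shape[0],a.shape[1]:]=b;im=im[:,:800]
cv2.imwrite('pics/'+n,im)
s=env.state();print(s['eef_pos'],s['ft_force'],s['opening'],s['t'])
E
python3 look.py a.png
```

```text
[584.39318223  -5.65897566 344.79918701] [ 0.00617032 -0.70228957 -0.64118268] 0.374943098837953 4.7667
```

View pics/a.png

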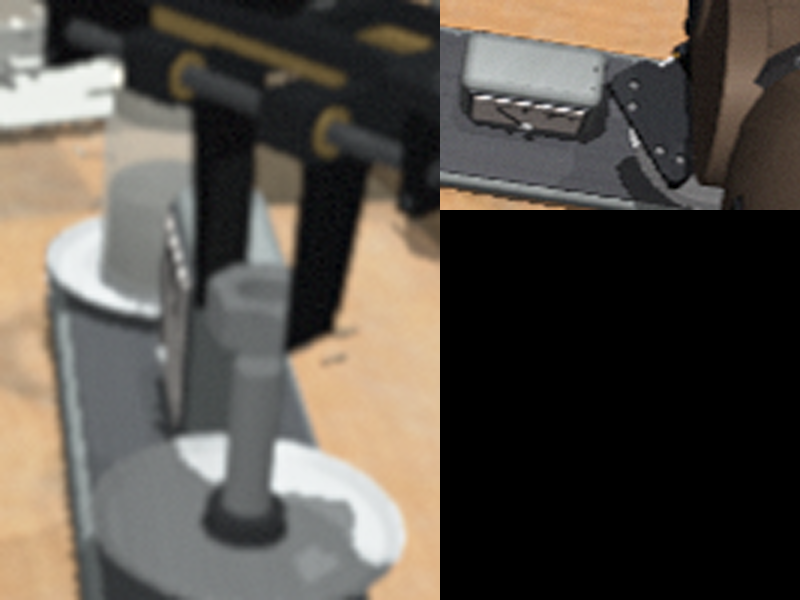

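The nut is held just above the pin top. In the crop it spans about x 208–288 and the pin about 238–277, so I'm checking the alignment by projection.

Run:
```python
from h import *
S=read_camera('side')
f=lambda X:np.round((proj(S,X)-[340,165]+.5)*4-.5,1)
print('pin top',f([586,-5.4,135]),f([577,-5.4,135]),f([595,-5.4,135]))
for c in([585.1,-5.3],[582,-5.3]):
    a=np.radians(30+60*np.arange(6))
    X=[(c[0]+20.8*np.cos(b),c[1]+20.8*np.sin(b),z) for z in(149.3,168.3) for b in a]
    print(f(X).tolist(), f([c[0],c[1],168.3]))
```

```text
pin top [[261.8 364.8]] [[237.3 366.7]] [[286.3 363. ]]
[[302.4, 312.2], [245.1, 302.3], [204.6, 319.2], [221.2, 347.3], [280.8, 358.1], [321.5, 339.9], [307.2, 264.7], [249.2, 255.1], [208.2, 271.4], [225.1, 298.5], [285.5, 309.0], [326.7, 291.5]] [[266.8 281.3]]
[[294.1, 312.8], [236.8, 302.8], [196.2, 319.8], [212.5, 347.9], [272.0, 358.8], [312.9, 340.6], [298.7, 265.2], [240.8, 255.6], [199.6, 272.0], [216.2, 299.1], [276.6, 309.7], [318.0, 292.1]] [[258.2 281.9]]
```

>>> {"name": "move_arm", "arguments": {
  "commands": [
    [[0.03,0,-0.13],0,-1],
    [[0,0,-0.13],0,-1],
    [[0,0,-0.13],0,-1],
    [[0,0,-0.06],0,-1],
    [[0,0,-0.06],0,-1],
    [[0,0,-0.06],0,-1],
    [[0,0,0],0,-1],
    [[0,0,0],0,-1]
  ]
}}

```text
t: 5.48
eef_pos: [586.3, -5.8, 327.6]
tcp_rot: [-3.142, 0.0, 0.524]
ft_force: [0.2, 0.2, 0.8]
opening: 0.372
grip_force: 30.0
```

>>> {"name": "move_arm", "arguments": {
  "commands": [
    [[0,0,-0.05],0,-1],
    [[0,0,-0.05],0,-1],
    [[0,0,-0.05],0,-1],
    [[0,0,0],0,-1],
    [[0,0,0],0,-1]
  ]
}}

```text
t: 5.9
eef_pos: [586.3, -5.8, 323.1]
tcp_rot: [3.142, 0.0, 0.524]
ft_force: [-0.6, -0.3, 0.3]
opening: 0.375
grip_force: 30.0
```

>>> {"name": "move_arm", "arguments": {
  "commands": [
    [[0,0,-0.1],0,-1],
    [[0,0,-0.1],0,-1],
    [[0,0,-0.1],0,-1],
    [[0,0,-0.1],0,-1],
    [[0,0,0],0,-1],
    [[0,0,0],0,-1]
  ]
}}

```text
t: 6.4
eef_pos: [586.3, -5.8, 310.9]
tcp_rot: [-3.141, 0.0, 0.524]
ft_force: [0.3, 0.1, 2.6]
opening: 0.374
grip_force: 30.0
```

>>> {"name": "move_arm", "arguments": {
  "commands": [
    [[0,0,-0.12],0,-1],
    [[0,0,-0.12],0,-1],
    [[0,0,-0.12],0,-1],
    [[0,0,-0.12],0,-1],
    [[0,0,-0.12],0,-1],
    [[0,0,-0.12],0,-1],
    [[0,0,-0.12],0,-1],
    [[0,0,0],0,-1],
    [[0,0,0],0,-1]
  ]
}}

```text
t: 7.15
eef_pos: [586.2, -5.8, 285.7]
tcp_rot: [-3.141, 0.0, 0.524]
ft_force: [-2.3, 2.4, 1.2]
opening: 0.378
grip_force: 30.0
```

>>> {"name": "move_arm", "arguments": {
  "commands": [
    [[0,0,-0.1],0,-1],
    [[0,0,-0.1],0,-1],
    [[0,0,-0.1],0,-1],
    [[0,0,-0.06],0,-1],
    [[0,0,-0.06],0,-1],
    [[0,0,0],0,-1],
    [[0,0,0],0,-1]
  ]
}}

```text
t: 7.73
eef_pos: [586.3, -5.8, 273.3]
tcp_rot: [-3.142, 0.0, 0.524]
ft_force: [-1.6, 2.6, 0.8]
opening: 0.379
grip_force: 30.0
```

```bash
python3 look.py b.png
```

```text
[586.23361396  -5.7670771  273.42658696] [-2.13779617  3.09113722  0.32335949] 0.37639011345906226 7.8333
```

View pics/b.png

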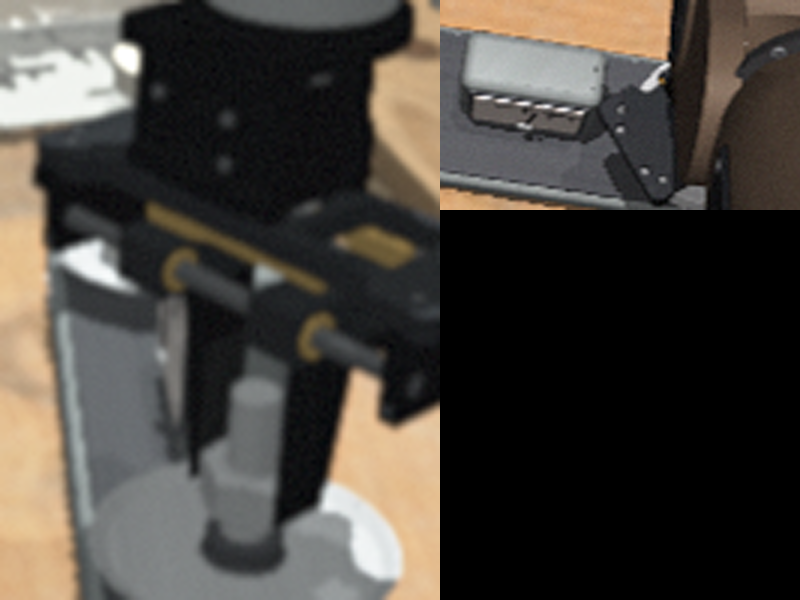

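Threaded: the nut is round the lower part of the pin. The pin top has dropped to about row 392 in the crop, so side friction is dragging the pan down. I'll ease off sideways.

>>> {"name": "move_arm", "arguments": {
  "commands": [
    [[-0.02,0.03,0],0,-1],
    [[-0.02,0.03,0],0,-1],
    [[0,0,0],0,-1],
    [[0,0,0],0,-1]
  ]
}}

```text
t: 8.17
eef_pos: [585.1, -4.0, 273.4]
tcp_rot: [3.141, -0.0, 0.524]
ft_force: [0.1, -0.7, -1.0]
opening: 0.371
grip_force: 30.0
```

>>> {"name": "move_arm", "arguments": {
  "commands": [
    [[0,0,-0.05],0,-1],
    [[0,0,-0.05],0,-1],
    [[0,0,0],0,-1],
    [[0,0,0],0,-1]
  ]
}}

```text
t: 8.5
eef_pos: [585.1, -4.0, 270.3]
tcp_rot: [3.141, 0.0, 0.524]
ft_force: [-0.4, -0.3, -0.8]
opening: 0.379
grip_force: 30.0
```

>>> {"name": "move_arm", "arguments": {
  "commands": [
    [[0,0,-0.05],0,-1],
    [[0,0,-0.05],0,-1],
    [[0,0,0],0,-1],
    [[0,0,0],0,-1]
  ]
}}

```text
t: 8.83
eef_pos: [585.1, -4.0, 267.3]
tcp_rot: [3.142, 0.0, 0.524]
ft_force: [0.6, -0.8, -0.3]
opening: 0.377
grip_force: 30.0
```

>>> {"name": "move_arm", "arguments": {
  "commands": [
    [[0,0,-0.05],0,-1],
    [[0,0,-0.05],0,-1],
    [[0,0,0],0,-1],
    [[0,0,0],0,-1]
  ]
}}

```text
t: 9.17
eef_pos: [585.0, -3.9, 264.3]
tcp_rot: [-3.142, 0.0, 0.524]
ft_force: [-0.0, 0.4, 0.9]
opening: 0.378
grip_force: 30.0
```

Run:
```python
from h import *
l=[]
for i in range(6): p=read_camera('side'); l.append(env.state()['ft_force'])
print(np.mean(l,0),np.std(l,0))
```

```text
[-0.48789298 -0.56110163  0.08654248] [0.61164596 0.25510005 0.45790909]
```

>>> {"name": "move_arm", "arguments": {
  "commands": [
    [[0,0,0],0,0.1],
    [[0,0,0],0,0.1],
    [[0,0,0],0,0.1],
    [[0,0,0.4],0,0.1],
    [[0,0,0.8],0,0.1],
    [[0,0,0.8],0,0.1],
    [[0,0,0.8],0,0.1],
    [[-0.7,0.5,0.3],0.8,0.3],
    [[-0.8,0.6,0],0.8,0.3],
    [[-0.8,0.6,-0.3],0.8,0.3],
    [[-0.8,0.6,-0.7],0.8,0.3],
    [[-0.8,0.6,-0.8],0.8,0.3],
    [[-0.7,0.4,-0.8],0.8,0.3],
    [[-0.1,0.067,-0.8],0.025,0.3],
    [[0,0,-0.5],0,0.3],
    [[0,0,0],0,0.3]
  ]
}}

```text
t: 10.8
eef_pos: [443.4, 97.3, 238.3]
tcp_rot: [-3.139, 0.003, 0.911]
ft_force: [0.5, 0.2, -0.5]
opening: 0.653
grip_force: 0.0
```

```bash
sed -i 's/im\[:b.shape\[0\],a.shape\[1\]:\]=b;im=im\[:,:800\]/im[:b.shape[0],a.shape[1]:]=b/; s/(305,170,435,240),3/(319,175,434,240),3.1/' look.py; python3 look.py c.png
python3 - <<'E'
from h import *
import cv2
im=cv2.imread('pics/c.png'); print(im.shape)
E
```

```text
[444.35058536  97.05377754 240.48605439] [-0.96743174  0.97580367 -0.06956423] 0.6503329395741695 10.9
(600, 796, 3)
```

View pics/c.png

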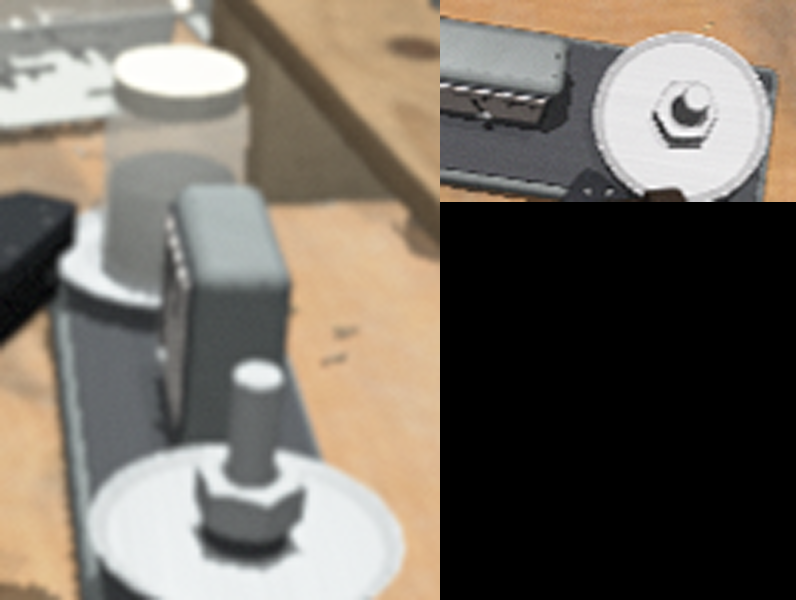

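First nut is seated, resting on the collar. The pin top is now at about (257,376) in the side crop and (694,101) in the top inset, so the pan has sunk about 5 mm.

>>> {"name": "move_arm", "arguments": {
  "commands": [
    [[-0.02,0,-0.7],0,0.3],
    [[0,0,-0.5],0,0.3],
    [[0,0,-0.3],0,0.3],
    [[0,0,0],0,0.3],
    [[0,0,0],0,-1],
    [[0,0,0],0,-1],
    [[0,0,0],0,-1],
    [[0,0,0],0,-1],
    [[0,0,0],0,-1],
    [[0,0,0],0,-1]
  ]
}}

```text
t: 11.73
eef_pos: [443.5, 97.1, 195.9]
tcp_rot: [3.141, -0.001, 0.91]
ft_force: [-0.7, -1.0, 6.7]
opening: 0.375
grip_force: 30.0
```

Run:
```python
from h import *
T=read_camera('top');S=read_camera('side')
def tri(a,b):
    c1,d1=ray(T,a);c2,d2=ray(S,b)
    A=np.stack([d1,-d2],1); s=np.linalg.lstsq(A,c2-c1,rcond=None)[0]
    p,q=c1+d1*s[0],c2+d2*s[1]; return np.round((p+q)/2,1),np.round(p-q,1)
k=lambda c,o,s:(c[0]/s+o[0]-.5+.5/s,c[1]/s+o[1]-.5+.5/s)
print(tri(k((694-440,101),(319,175),3.1),k((257,376),(340,165),4)),env.state()['eef_pos'])
```

```text
(array([584.6,  -3.1, 129.1]), array([-1.6,  0.3, -0.4])) [443.46734875  97.06811719 195.90125841]
```

>>> {"name": "move_arm", "arguments": {
  "commands": [
    [[0,0,0.5],0,-1],
    [[0,0,1],0,-1],
    [[0,0,1],0,-1],
    [[0.2,-0.2,1],0,-1],
    [[0.7,-0.5,0.9],0,-1],
    [[0.8,-0.6,0.57],0,-1],
    [[0.8,-0.6,0],0,-1],
    [[0.8,-0.6,0],0,-1],
    [[0.8,-0.5,0],0,-1],
    [[0.5,-0.3,0],0,-1],
    [[0.12,-0.05,0],0,-1],
    [[0,0,0],0,-1],
    [[0,0,0],0,-1]
  ]
}}

```text
t: 12.92
eef_pos: [584.3, -3.1, 344.2]
tcp_rot: [-3.141, 0.001, 0.91]
ft_force: [-1.0, 0.0, -2.1]
opening: 0.375
grip_force: 30.0
```

>>> {"name": "move_arm", "arguments": {
  "commands": [
    [[0.01,-0.01,-0.15],0,-1],
    [[0,0,-0.15],0,-1],
    [[0,0,-0.15],0,-1],
    [[0,0,-0.06],0,-1],
    [[0,0,-0.06],0,-1],
    [[0,0,-0.06],0,-1],
    [[0,0,-0.06],0,-1],
    [[0,0,-0.06],0,-1],
    [[0,0,0],0,-1],
    [[0,0,0],0,-1]
  ]
}}

```text
t: 13.75
eef_pos: [585.4, -3.8, 321.9]
tcp_rot: [3.142, 0.0, 0.91]
ft_force: [-0.6, 0.8, -0.7]
opening: 0.374
grip_force: 30.0
```

>>> {"name": "move_arm", "arguments": {
  "commands": [
    [[0,0,-0.06],0,-1],
    [[0,0,-0.06],0,-1],
    [[0,0,-0.06],0,-1],
    [[0,0,0],0,-1],
    [[0,0,0],0,-1]
  ]
}}

```text
t: 14.17
eef_pos: [585.4, -3.8, 316.4]
tcp_rot: [-3.141, 0.0, 0.91]
ft_force: [-0.1, 1.0, -1.1]
opening: 0.379
grip_force: 30.0
```

>>> {"name": "move_arm", "arguments": {
  "commands": [
    [[0,0.01,-0.12],0,-1],
    [[0,0,-0.12],0,-1],
    [[0,0,-0.12],0,-1],
    [[0,0,-0.12],0,-1],
    [[0,0,-0.12],0,-1],
    [[0,0,0],0,-1],
    [[0,0,0],0,-1]
  ]
}}

```text
t: 14.75
eef_pos: [585.4, -3.5, 298.3]
tcp_rot: [-3.141, 0.0, 0.91]
ft_force: [-0.7, -0.1, -0.9]
opening: 0.379
grip_force: 30.0
```

```bash
cat > ft.py <<'E'
from h import *
l=[]
for i in range(6): p=read_camera('side'); l.append(env.state()['ft_force'])
print(np.mean(l,0).round(2),env.state()['eef_pos'].round(1))
E
python3 ft.py
```

```text
[ 0.27  0.1  -1.28] [585.4  -3.5 298.7]
```

>>> {"name": "move_arm", "arguments": {
  "commands": [
    [[0,0,-0.1],0,-1],
    [[0,0,-0.1],0,-1],
    [[0,0,-0.1],0,-1],
    [[0,0,-0.1],0,-1],
    [[0,0,-0.06],0,-1],
    [[0,0,-0.06],0,-1],
    [[0,0,-0.06],0,-1],
    [[0,0,0],0,-1],
    [[0,0,0],0,-1]
  ]
}}

```text
t: 15.8
eef_pos: [585.3, -3.5, 281.1]
tcp_rot: [-3.141, 0.0, 0.91]
ft_force: [0.0, -0.3, 0.1]
opening: 0.371
grip_force: 30.0
```

```bash
python3 ft.py
```

```text
[-0.26 -0.17 -0.33] [585.3  -3.4 281.3]
```

>>> {"name": "move_arm", "arguments": {
  "commands": [
    [[0,0,-0.06],0,-1],
    [[0,0,-0.06],0,-1],
    [[0,0,-0.04],0,-1],
    [[0,0,0],0,-1]
  ]
}}

```text
t: 16.43
eef_pos: [585.4, -3.5, 276.1]
tcp_rot: [3.141, 0.0, 0.91]
ft_force: [-0.6, 0.3, -0.2]
opening: 0.379
grip_force: 30.0
```

```bash
python3 ft.py
```

```text
[0.28 0.13 0.11] [585.4  -3.5 276.4]
```

Fully supported. I'll release, retreat up and back, and check the pointer.

>>> {"name": "move_arm", "arguments": {
  "commands": [
    [[0,0,0],0,0.1],
    [[0,0,0],0,0.1],
    [[0,0,0],0,0.1],
    [[0,0,0.3],0,0.1],
    [[0,0,0.8],0,0.1],
    [[0,0,0.8],0,0.1],
    [[0,0,0.8],0,0.1],
    [[-0.6,-0.6,0.3],0,0.1],
    [[-0.8,-0.8,0],0,0.1],
    [[-0.8,-0.8,0],0,0.1],
    [[-0.8,-0.8,0],0,0.1],
    [[-0.6,-0.8,0],0,0.1],
    [[0,-0.8,0],0,0.1],
    [[0,-0.8,0],0,0.1],
    [[0,-0.8,0],0,0.1],
    [[0,-0.6,0],0,0.1],
    [[0,0,0],0,0.1],
    [[0,0,0],0,0.1],
    [[0,0,0],0,0.1],
    [[0,0,0],0,0.1]
  ]
}}

```text
t: 18.4
eef_pos: [477.3, -206.6, 366.6]
tcp_rot: [-3.142, -0.0, 0.911]
ft_force: [0.6, 0.3, 0.5]
opening: 0.551
grip_force: 0.0
```

Run:
```python
from h import *
T=read_camera('top');S=read_camera('side')
c=lambda p,b,s:cv2.resize(p['image'][b[1]:b[3],b[0]:b[2],::-1],None,fx=s,fy=s,interpolation=cv2.INTER_CUBIC)
a=c(S,(340,165,450,315),3.6);b=c(T,(305,190,365,225),6.6);d=c(T,(365,180,435,245),4)
im=np.zeros((600,800,3),np.uint8)
for q,(x,y) in((a,(0,0)),(b,(400,0)),(d,(400,240))):im[y:y+q.shape[0],x:x+q.shape[1]]=q[:,:800-x]
cv2.imwrite('pics/d.png',im)
```

```text
(no output)
```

View pics/d.png

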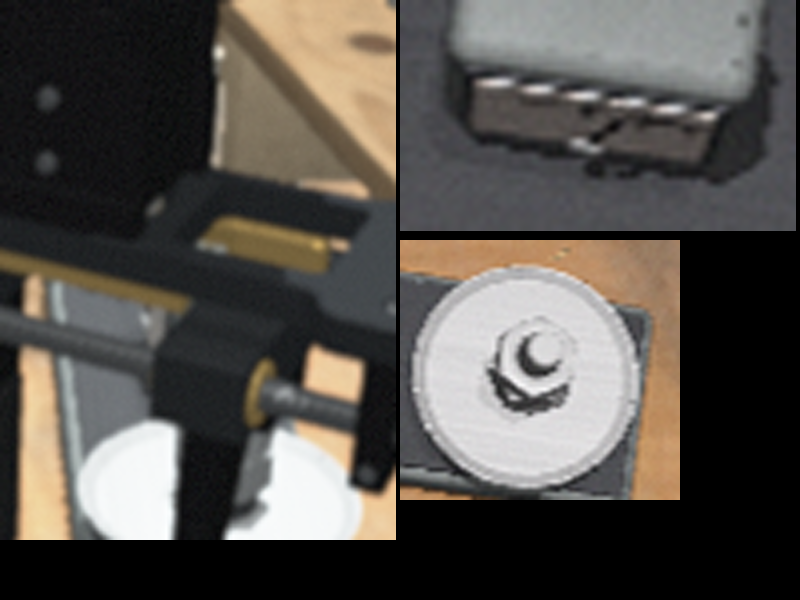

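Top view: two nuts are stacked on the pin, and the pointer leans a little past upright, towards the pin pan. I'll clear the side view and measure the pan height.

>>> {"name": "move_arm", "arguments": {
  "commands": [
    [[-0.3,0.3,1],0,0.1],
    [[-0.3,0.3,1],0,0.1],
    [[-0.3,0.3,1],0,0.1],
    [[-0.3,0.3,1],0,0.1],
    [[-0.3,0.3,1],0,0.1],
    [[-0.3,0.3,1],0,0.1],
    [[0,0,0.8],0,0.1],
    [[0,0,0],0,0.1],
    [[0,0,0],0,0.1],
    [[0,0,0],0,0.1]
  ]
}}

```text
t: 19.33
eef_pos: [423.3, -153.1, 569.6]
tcp_rot: [-3.141, 0.0, 0.911]
ft_force: [0.2, -0.3, -0.2]
opening: 0.548
grip_force: 0.0
```

Run:
```python
from h import *
T=read_camera('top');S=read_camera('side')
c=lambda p,b,s:cv2.resize(p['image'][b[1]:b[3],b[0]:b[2],::-1],None,fx=s,fy=s,interpolation=cv2.INTER_CUBIC)
a=c(S,(340,165,450,315),4);b=c(S,(370,205,400,280),8)
im=np.zeros((600,800,3),np.uint8)
for q,(x,y) in((a,(0,0)),(b,(450,0))):im[y:y+q.shape[0],x:x+q.shape[1]]=q[:,:800-x]
cv2.imwrite('pics/e.png',im)
for z in(0,12,13.2,16,18): print(z,((proj(S,[585.5,-4,134.9-z])-[340,165]+.5)*4-.5).round(1))
```

```text
0 [[259.2 363.3]]
12 [[256.6 392.4]]
13.2 [[256.3 395.3]]
16 [[255.7 402.1]]
18 [[255.3 406.9]]
```

View pics/e.png

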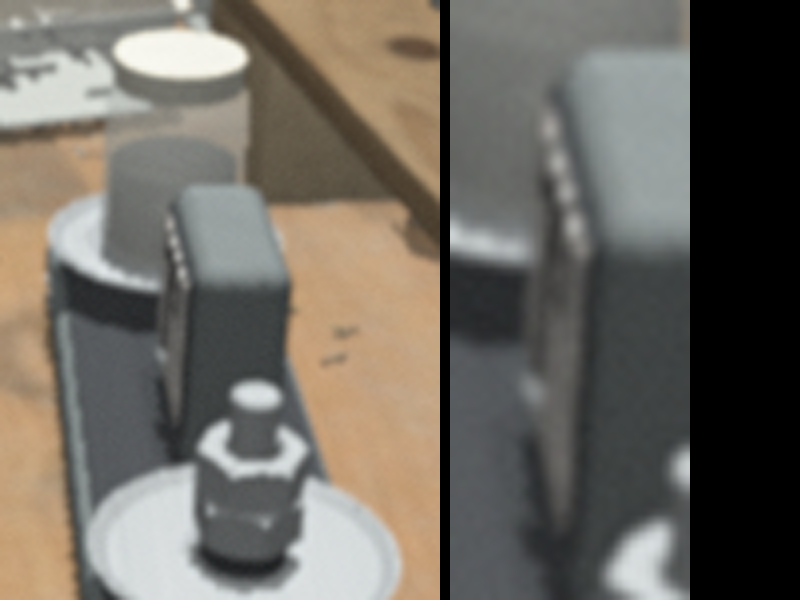

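The pin top is at (257,395) in the crop, so the pan has sunk about 13 mm. That puts the pointer at about 0.65 rad, well between the long marks, and the arm is clear.

```bash
python3 -c "
from cell import env
print(env.job_done())"
```

```text
the job is handed in; nothing more can be done
None
```

Job handed in: two nuts are on the pin, and the pointer rests at about 0.65 rad (worked out from the pan having sunk about 13 mm), between the long marks at 0.40 and 0.90; the other two nuts were left on the bench.

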